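# Load the deburring tub and hold its guarded run button down

## Robot

A 7-joint arm with a two-finger parallel gripper is mounted at the origin on the work surface. World frame = base frame: x ahead of the robot, y to its left, z up, the work surface at z = 0. Lengths are in m, angles in rad, forces in N, time in s.
With the tool pointing down it reaches from about 0.4 to 0.75 m from the base axis. Payload 19.5 kg.
Tool frame: the origin (TCP) lies between the finger pads; the fingertips stand 14 mm ahead of it and the grasp point (between the pads) lies 5 mm behind it; y points along the fingers, z is the direction in which the jaws open and shut, and the axes are right-handed (so a half turn about y gives the same grasp; the last joint's range is limited). The gripper opens to 85 mm and grips with 20 to 120 N. Pads are 22 mm wide; open, the fingers measure 114 mm over their backs; the gripper's body (76 mm by 85 mm) begins 54 mm behind the grasp point. The pads swing forward as they close: fully open they stand 13 mm farther back than shut.
Start: joints at [-1.381, 0.707, -0.028, 1.485, 0.022, 0.951, -0.075], TCP at [0.132, 0.56, 0.245] pointing down, gripper open.
Joint ranges: [-2.71, 2.71], [-0.32, 2.16], [-1.57, 1.52], [0, 2.45], [-1.46, 4.6], [0, 2.02], [-2.83, 2.83]. Speed limits (rad/s): [1.89, 1.89, 2.57, 2.57, 3.01, 3.01, 3.01].

## Interface

Orientations are given as a rotation vector (axis times angle).
In Python, from bench import * gives the robot as it stands. Calls block until the motion is done:
- movep(position, orientation): joint-space move of the TCP to a pose.
- move_linear(position, attitude=None, vel=0.15, guard=None): straight line of the TCP; attitude=None keeps the orientation; vel is the mean speed in m/s. With guard (N) it stops when the force on the tool has changed by that much, and returns True; else False.
- move_j(angles): joint-space move.
- open_gripper() and grab(newtons=None): open the fingers fully, or close them until they stop; newtons is the grip in N (None keeps the last).
- wait(seconds).
- ik(position, orientation): joint angles nearest the present ones, or None.
- sense(): the state.
- camera(name): name is "scene" or "top" or "wrist"; returns (picture, depth): 384x512x3 uint8, red, green, blue; 384x512 float32, m along the optical axis (not along the pixel's ray), 0 where there is no reading.
- calibration(name): a dict with "fx", "fy", "cx", "cy" (pixels), "distortion" ([k1, k2, p1, p2, k3] as OpenCV has them; the pictures are not rectified), "cam_to_world" (4x4, takes a point from camera to world coordinates); the wrist camera has in their place "mount" (4x4, takes a point from camera to tool coordinates, whose origin is the TCP and whose axes are the tool frame's). Camera axes: x right, y down, z forward; pixel columns grow to the right and rows downward; lengths in m; the calibration is good to about 2 mm. A picture is of the moment at which its call begins: read the wrist's pose just before it. calibration takes no time and is no camera call.
A pose or a line that the arm cannot do raises IKError and nothing moves.
- job_done(): hands the job in, once; it reports no verdict.
Trained networks look in the newest picture that a camera, given by its name, has taken for a name from the list of things; names that differ only in an ending like _2 or _b are one class to them, and where a whole thing is asked for, a point or a joint stands for the part that bears it (a point fixed in the world has none). Each returns a list of dicts, best first, with "confidence" (0 to 1); they miss things now and then, are a little off and sometimes report something else, mostly with a low value. They report only what shows in the picture. A call takes as long as a camera call. They do not tell look-alikes from the thing itself.
- outline_of(camera, query): "pixels" (384x512 bool, what is visible of it) and "uv" ([column, row] in pixels, amid what is visible of it).
- pinpoint(camera, query): "uv" ([column, row] in pixels: a listed point, or the origin of a listed thing).
The state is a dict: "clock": time; "qpos": joint angles; "joint_vel": joint speeds; "effort": joint torques, N m; "position": TCP position; "tool_rot": TCP orientation; "contact_force": force on the tool from outside, world axes, zero at the start; "ft_torque": the same for the moment, N m; "width": finger opening in m.
Only numpy, scipy, OpenCV 4.12 (cv2) and the standard library are available. Lean on these libraries where they do the work, as an engineer would, in place of code of your own. Each camera call takes 0.05 s, during which the arm holds its last target.

## Task

Load the connecting rod, the bearing cap and the piston pin into the blue deburring tub one after another, lowering each one in rather than dropping or throwing it. Then take the brass push rod from its green stand, reach its thin end through the guard hole in the yellow top of the control station and hold the red button inside fully down: finish while still gripping the push rod and holding the button down. Leave the grinder, the wrench and the jar where they are.

Things in the scene. Friction and masses are not known exactly. Their poses are not given: they have to be found in the camera images.
- tub: Fixed deburring tub: blue open-topped rectangular tub on a grey motor base. Outside 220 mm (its x) by 190 mm (its y), rim 120 mm above the bench, walls 6 mm thick, inside 208 by 178 mm; flat black rubber inner floor 73 mm above the bench, so 47 mm deep. Origin on the bench under its centre; z up. Stands on the robot's left or right, which one varies, turned by up to 0.4 rad.
- station: Fixed control station: grey box 120 by 120 mm, 100 mm tall, with a flat yellow top 8 mm thick that has one round guard hole and, 53 mm from the hole on the other side of the middle, a small green lamp (5 mm high). Origin on the bench under its centre; z up. Hole centre at x = -20 mm, y = 0 in its frame. On the opposite side of the bench from the tub, turned by up to 0.4 rad.
- guard_hole (a point): Centre of the round guard hole, 20 mm across, in the level of the station's yellow top face (100 mm above the bench). z up.
- button_top (a point): Centre of the flat top face of the red button (26 mm across), straight below the guard hole; 70 mm above the bench (30 mm below the yellow top) when out. Moves down with the button.
- run_button (a joint): Travel of the red button in m: 0 = out, 0.010 = fully down on its stop. It moves straight down against a spring: about 2 N to start moving, about 8 N when fully down; it springs back when let go.
- push_rod: Loose brass push rod (stylus), 135 mm long, about 110 g: thin end 9 mm in diameter and 55 mm long, handle 18 mm in diameter and 80 mm long. Origin at the centre of the thin end's face, z along the rod towards the handle. At the start it stands upright in the stand, thin end down, its face 5 mm above the bench, the shoulder of the handle resting on the stand's top, so the handle spans 60 to 140 mm above the bench.
- rod_tip (a point): Centre of the face of the push rod's thin end (the same point as the push rod's origin).
- stand: Fixed green stand block 60 by 60 mm, 60 mm tall, with an upright through hole 13 mm across in its middle that holds the push rod. Origin on the bench under its centre.
- conrod: Loose steel connecting rod of a small engine lying flat, about 117 mm long along its x, 16 mm thick, about 160 g. Ring 46 mm across (56 mm over its bolt lugs, along y) centred at x = +46 mm, ring 28 mm across at x = -46 mm; between them a straight beam 14 mm wide (along y), its top 14 mm above the underside, free from x = -30 to +20 mm. Origin on the underside in the middle of the beam; z up.
- conrod_big (a point): Centre of the connecting rod's big ring, 8 mm above its underside.
- conrod_small (a point): Centre of the connecting rod's small ring, 8 mm above its underside.
- bearing_cap: Loose aluminium bearing cap, a bridge-shaped arch standing on two feet: 66 mm long (its x), 18 mm thick (its y), 30 mm high, about 100 g. The crown in the middle is 26 mm long with a flat top; the gap under the arch is about 34 mm wide. Origin at the bottom, midway between the feet; z up.
- piston_pin: Loose steel piston pin, a tube standing on end: 24 mm in diameter, 50 mm tall, 14 mm bore, about 90 g. Origin at the centre of its lower end, z along its axis.
- grinder: Bystander: angle grinder with orange body lying along its y at the far side of the bench, about 310 mm long (from -220 to +90 mm along its y), up to 110 mm wide, 86 mm high, with a brown disc on top at y = +35 mm; origin on the bench. Leave alone.
- wrench: Bystander: steel wrench lying flat on the bench, under 200 mm long, origin near its middle. Leave alone.
- jar: Bystander: closed amber jar, 60 mm in diameter, 85 mm tall. Leave alone.
Things that resemble listed ones, but are neither listed nor needed, are in the scene too. What is shaped like the bearing_cap but pink or turquoise is not meant.

How it is judged:
On the way, in this order (a step that is already met when the one before it is completed fails the run):
1. connecting rod, bearing cap and piston pin all lie in the tub, let go and at rest (x of conrod_big in the frame of tub between -0.104 and 0.104 m and y of conrod_big in the frame of tub between -0.089 and 0.089 m and z of conrod_big in the frame of tub between 0.06 and 0.115 m and x of conrod_small in the frame of tub between -0.104 and 0.104 m and y of conrod_small in the frame of tub between -0.089 and 0.089 m and z of conrod_small in the frame of tub between 0.06 and 0.115 m and x of bearing_cap in the frame of tub between -0.104 and 0.104 m and y of bearing_cap in the frame of tub between -0.089 and 0.089 m and z of bearing_cap in the frame of tub between 0.06 and 0.115 m and x of piston_pin in the frame of tub between -0.104 and 0.104 m and y of piston_pin in the frame of tub between -0.089 and 0.089 m and z of piston_pin in the frame of tub between 0.06 and 0.115 m and contact force between the fingers and conrod below 0.1 N and linear speed of each of conrod, bearing_cap, piston_pin below 0.03 m/s and contact force between the fingers and bearing_cap below 0.1 N and contact force between the fingers and piston_pin below 0.1 N), for 0.2 s.
2. the gripped push rod reaches through the guard hole and holds the red button down (value of joint run_button above 0.007 m and distance between rod_tip and button_top below 0.008 m and contact force between push_rod and station above 3 N and contact force between the fingers and push_rod above 2 N and angle between push_rod's own z axis and vertical below 0.3 rad), for 0.3 s.
At the end, for the whole second after the job is handed in: All three parts lie inside the tub walls and below the rim, let go and at rest; the red button is at least 7 mm down of its 10 mm, pressed (over 3 N) by the end of the push rod, whose tip is within 8 mm of the button's centre, tilted less than 0.3 rad and still gripped by the fingers (all of step 1 and all of step 2); the arm keeps its last pose, push and grip.
It fails at once if the grinder, the wrench or the jar disturbed (moved over 30 mm) (distance of any of grinder, wrench, jar from where it was at the start of the episode above 0.03 m).
It fails at once if a part dropped from a height or thrown (over 1 m/s while not held) ((linear speed of conrod above 1 m/s and contact force between the fingers and conrod below 0.05 N) or (linear speed of bearing_cap above 1 m/s and contact force between the fingers and bearing_cap below 0.05 N) or (linear speed of piston_pin above 1 m/s and contact force between the fingers and piston_pin below 0.05 N)).
It also fails if it takes over 72 s, if anything falls off the work surface, if the arm or the gripper's body presses on something with over 40 N, if the wrist force passes 120 N, or if a joint passes its speed limit or range.

## Working session

There is one attempt and no reset: what is moved stays moved. The work goes in short steps, each a Python script; the robot and the scene stay as the last script left them, time stands still between calls to the robot, and variables do not carry over. Pictures are saved under pics/ and viewed, and the job is handed in when it is done.

```bash
ls; mkdir -p pics
cat > h.py <<'E'
from bench import *
import numpy as np, cv2
from scipy.spatial.transform import Rotation as R
def save(name,fn):
    p,d=camera(name); cv2.imwrite(f"pics/{fn}.png",p[:,:,::-1]); return p,d
def pose(name):
    c=calibration(name)
    if "cam_to_world" in c: return c,np.array(c["cam_to_world"])
    s=sense(); T=np.eye(4); T[:3,:3]=R.from_rotvec(s["tool_rot"]).as_matrix(); T[:3,3]=s["position"]
    return c,T@np.array(c["mount"])
def rays(c,T,uv):
    K=np.array([[c["fx"],0,c["cx"]],[0,c["fy"],c["cy"]],[0,0,1.]])
    n=cv2.undistortPoints(np.array(uv,float).reshape(-1,1,2),K,np.array(c["distortion"])).reshape(-1,2)
    return np.c_[n,np.ones(len(n))]
def on_z(c,T,uv,z):
    r=rays(c,T,uv)@T[:3,:3].T
    o=T[:3,3]; return o+r*((z-o[2])/r[:,2])[:,None]
def pts(c,T,d,mask):
    v,u=np.nonzero(mask&(d>0)); r=rays(c,T,np.c_[u,v])*d[v,u][:,None]
    return r@T[:3,:3].T+T[:3,3]
E
python3 - <<'E'
from h import *
s=sense(); print(s)
for n in ("scene","top","wrist"):
    p,d=save(n,n+"0")
    print(n,np.round(pose(n)[1],3).tolist())
E
```

```text
pics
{'clock': 0.0, 'qpos': array([-1.38071071,  0.70710158, -0.0276363 ,  1.48495161,  0.02199045,
        0.95090394, -0.07549037]), 'joint_vel': array([ 0.00164063,  0.00152806, -0.0003063 ,  0.00121426, -0.00212079,
        0.00057509, -0.00143122]), 'effort': array([ 7.63535936e-04, -8.83231258e+01,  1.23457365e+00, -2.36156774e+01,
        1.68309681e-02,  6.90436267e-03, -1.85291987e-05]), 'position': array([0.13202208, 0.55940212, 0.24483925]), 'tool_rot': array([-1.56418466,  0.18206921, -0.18189604]), 'contact_force': array([-0.29327549,  0.24626575,  0.72977184]), 'ft_torque': array([ 0.02382713, -0.01503868,  0.00076716]), 'width': 0.0851799455021923}
scene [[0.381, 0.585, -0.716, 1.476], [0.924, -0.252, 0.287, -0.334], [-0.013, -0.771, -0.636, 0.855], [0.0, 0.0, 0.0, 1.0]]
top [[0.108, -0.969, 0.22, 0.35], [-0.994, -0.106, 0.02, -0.006], [0.004, -0.221, -0.975, 1.242], [0.0, 0.0, 0.0, 1.0]]
wrist [[0.229, 0.928, 0.295, 0.057], [0.973, -0.218, -0.071, 0.578], [-0.001, 0.303, -0.953, 0.374], [0.0, 0.0, 0.0, 1.0]]
```

View pics/top0.png

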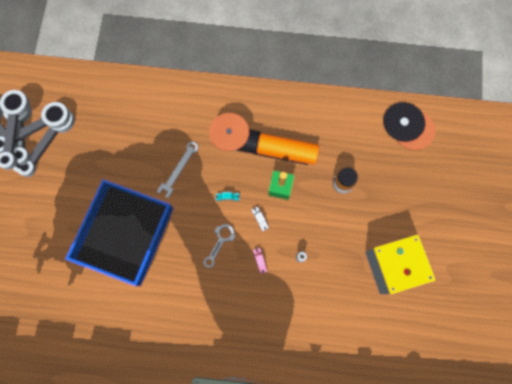

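View pics/scene0.png

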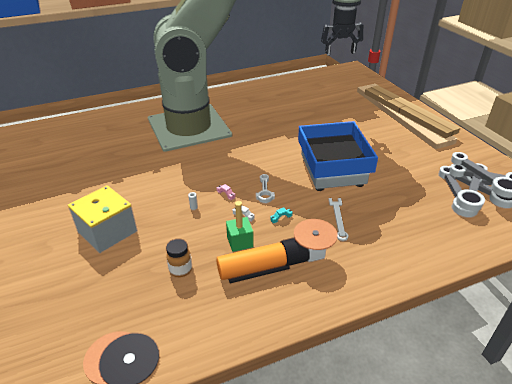

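View pics/wrist0.png

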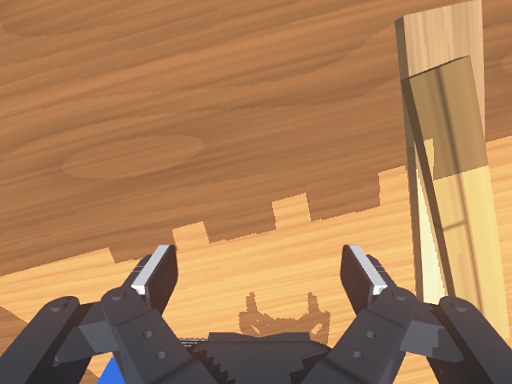

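The top view shows the tub at about (120,232), the conrod at (218,245), the white bearing cap at (260,217), the pin at (302,257), the stand with the rod at (282,182), and the station at (403,265) with its hole near (407,272). The pink cap at (260,260) and the turquoise one at (228,196) are decoys. Next I'll measure all of these.

Run:
```python
from h import *
print(np.round(R.from_rotvec(sense()["tool_rot"]).as_matrix(),2).tolist())
p,d=camera("top"); c,T=pose("top")
zs=dict(tub=0.12,station=0.1,guard_hole=0.1,push_rod=0.14,stand=0.06,conrod=.0,conrod_big=.008,conrod_small=.008,bearing_cap=0.0,piston_pin=0,jar=0,wrench=0,grinder=0)
for n,z in zs.items():
    try:
        r=pinpoint("top",n)
    except Exception as e: print(n,e); continue
    for q in r[:4]: print(n,"pp",np.round(q["uv"],1),round(q["confidence"],2),np.round(on_z(c,T,[q["uv"]],z)[0],3) )
for n in ("tub","station","stand","push_rod","conrod","bearing_cap","piston_pin","jar"):
    for q in outline_of("top",n)[:3]:
        P=pts(c,T,d,q["pixels"])
        if len(P)<4: print(n,"few",q["uv"]);continue
        zt=np.percentile(P[:,2],97); t=P[P[:,2]>zt-.006]
        rect=cv2.minAreaRect((t[:,:2]*1000).astype(np.float32))
        print(n,"ol",np.round(q["uv"]),round(q["confidence"],2),"n",len(P),"ztop",round(zt,3),"mean",np.round(t.mean(0),3),"rect",np.round(rect[0],1),np.round(rect[1],1),round(rect[2],1))
```

```text
[[0.97, -0.0, 0.23], [-0.23, -0.0, 0.97], [-0.0, -1.0, -0.0]]
tub pp [132.7 236.9] 0.63 [0.462 0.315 0.12 ]
tub pp [217.3 246.9] 0.61 [0.46 0.1  0.12]
tub pp [281.1 186.2] 0.6 [ 0.634 -0.045  0.12 ]
station pp [386.7 268.3] 0.77 [ 0.455 -0.332  0.1  ]
guard_hole pp [408.8 270.5] 0.85 [ 0.455 -0.388  0.1  ]
push_rod pp [281.6 188.3] 0.51 [ 0.623 -0.046  0.14 ]
stand pp [276.7 183.9] 0.74 [ 0.654 -0.034  0.06 ]
conrod pp [220.  249.4] 0.84 [0.465 0.103 0.   ]
conrod_small pp [209.6 260.7] 0.62 [0.431 0.127 0.008]
bearing_cap pp [260.8 216.9] 0.54 [ 0.569 -0.     0.   ]
bearing_cap pp [229.3 198.2] 0.54 [0.613 0.095 0.   ]
piston_pin pp [260.4 214.3] 0.56 [0.576 0.002 0.   ]
piston_pin pp [301.6 258. ] 0.41 [ 0.466 -0.125  0.   ]
jar pp [339.5 187.8] 0.68 [ 0.678 -0.216  0.   ]
wrench pp [179.7 169.3] 0.85 [0.682 0.248 0.   ]
wrench pp [223.  234.2] 0.36 [0.509 0.1   0.   ]
grinder pp [241.  144.4] 0.63 [0.777 0.08  0.   ]
tub ol [118. 231.] 0.75 n 7165 ztop 0.121 mean [0.471 0.357 0.119] rect [473.4 355.2] [192.5 222.9] 76.1
tub ol [280. 179.] 0.16 n 57 ztop 0.143 mean [ 0.657 -0.044  
[... 550 characters left out ...]
 rect [479.3 116.1] [ 53.9 120.9] 58.1
bearing_cap ol [228. 196.] 0.65 n 162 ztop 0.033 mean [0.615 0.103 0.03 ] rect [614.6 102.6] [17.9 23. ] 5.6
bearing_cap ol [261. 261.] 0.61 n 162 ztop 0.033 mean [ 0.446 -0.009  0.03 ] rect [446.5  -8.1] [28.7 17.6] 20.1
bearing_cap ol [260. 215.] 0.47 n 194 ztop 0.033 mean [0.563 0.004 0.03 ] rect [563.1   4.3] [25.3 17.4] 35.1
piston_pin ol [305. 255.] 0.46 n 71 ztop 0.052 mean [ 0.464 -0.12   0.049] rect [ 464.4 -119.7] [20.4 21.4] 50.4
jar ol [342. 181.] 0.64 n 511 ztop 0.089 mean [ 0.691 -0.223  0.086] rect [ 691.  -222.7] [49.3 51.5] 50.9
jar ol [397. 268.] 0.31 n 2713 ztop 0.104 mean [ 0.469 -0.375  0.1  ] rect [ 469.9 -375.4] [119.6 121.1] 22.9
```

```bash
cat >> h.py <<'E'
LIM=np.array([[-2.71,2.71],[-.32,2.16],[-1.57,1.52],[0,2.45],[-1.46,4.6],[0,2.02],[-2.83,2.83]])
def rot(th):
    c,s=np.cos(th),np.sin(th)
    return R.from_matrix(np.array([[s,0,c],[-c,0,s],[0,-1,0]])).as_rotvec()
def best(pos,th):
    """rotvec for jaw direction th (mod pi) with least joint travel"""
    q0=np.array(sense()["qpos"]); o=[]
    for t in (th,th+np.pi):
        q=ik(pos,rot(t))
        if q is None: continue
        q=np.array(q); m=np.min(np.minimum(q-LIM[:,0],LIM[:,1]-q))
        o.append((np.abs(q-q0).max()+(5 if m<.1 else 0),t,np.round(q,2),m))
    o.sort(key=lambda a:a[0]); print([(round(a[0],2),round(a[1],2),round(a[3],2)) for a in o]); return rot(o[0][1]),o[0][1]
E
python3 - <<'E'
from h import *
r,t=best([0.475,0.10,0.22],np.radians(60))
movep([0.475,0.10,0.22],r)
print(sense()["clock"],sense()["position"])
c,T=pose("wrist"); p,d=save("wrist","w1")
for n in ("conrod","conrod_big","conrod_small"):
    for q in pinpoint("wrist",n)[:2]: print(n,np.round(q["uv"]),round(q["confidence"],2),np.round(on_z(c,T,[q["uv"]],0 if n=="conrod" else 0.008)[0],4))
for n in ("conrod","bearing_cap","piston_pin"):
  for q in outline_of("wrist",n)[:3]:
    P=pts(c,T,d,q["pixels"])
    if len(P)<9: continue
    zt=np.percentile(P[:,2],97); t=P[P[:,2]>zt-.006]
    rect=cv2.minAreaRect((t[:,:2]*1000).astype(np.float32))
    print(n,np.round(q["uv"]),round(q["confidence"],2),len(P),round(zt,3),t.mean(0).round(4),np.round(rect[0],1),np.round(rect[1],1),round(rect[2],1))
E
```

```text
[(np.float64(1.14), np.float64(1.05), np.float64(0.61)), (np.float64(1.33), np.float64(4.19), np.float64(0.22))]
3.3167 [0.47491631 0.10086902 0.22001234]
conrod [266. 159.] 0.58 [0.4703 0.1157 0.    ]
conrod_big [270. 195.] 0.83 [0.5115 0.098  0.008 ]
conrod_small [260. 127.] 0.81 [0.4325 0.1288 0.008 ]
conrod [263. 180.] 0.61 1732 0.018 [0.4815 0.1082 0.0157] [479.  115.8] [ 56.  125.6] 59.4
bearing_cap [315. 260.] 0.76 930 0.032 [0.6147 0.1022 0.0303] [616.1 102.1] [18.6 25.9] 6.4
bearing_cap [224. 267.] 0.75 865 0.032 [0.5629 0.0043 0.0304] [563.3   3.9] [25.9 18.7] 30.9
bearing_cap [168. 198.] 0.74 936 0.032 [ 0.4485 -0.0079  0.0306] [448.9  -8.8] [25.5 18.7] 20.3
piston_pin [104. 253.] 0.55 738 0.052 [ 0.4683 -0.1177  0.0499] [ 468.4 -118.7] [23.4 21.8] 61.6
```

View pics/w1.png

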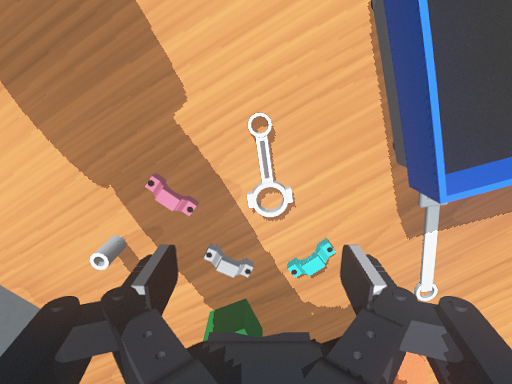

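The wrist view shows the conrod's small ring at (260,124) and big ring at (269,199), the white cap at (228,262), and the pin at (107,253). The conrod's axis angle differs between methods, so I'll refine it.

Run:
```python
from h import *
c,T=pose("wrist"); p,d=camera("wrist")
q=outline_of("wrist","conrod")[0]; P=pts(c,T,d,q["pixels"])[:,:2]
P2=on_z(c,T,np.array([[260,124.5],[269.5,199]]),0.012); print("manual rings",P2.round(4), np.degrees(np.arctan2(*(P2[1]-P2[0])[[1,0]])))
for a in (-21,-25,-30):
    u=np.array([np.cos(np.radians(a)),np.sin(np.radians(a))]); v=np.array([-u[1],u[0]])
    o=np.array([.475,.113]); s=(P-o)@u; t=(P-o)@v
    m=(s>-.025)&(s<.015)
    f=np.polyfit(s[m],t[m],1); print(a,s.min(),s.max(),"beam angle",a+np.degrees(np.arctan(f[0])),"off",f[1],"w",np.ptp(t[m]))
    for k in np.arange(-.06,.08,.01):
        mm=abs(s-k)<.004
        if mm.any(): print(round(k,3),t[mm].min().round(4),t[mm].max().round(4),end=" | ")
    print()
```

```text
manual rings [[0.4297 0.1292 0.012 ]
 [0.5148 0.094  0.012 ]] -22.448845892023726
-21 -0.06225810322420278 0.07007832817519571 beam angle -22.407015054762432 off -0.002107721673271437 w 0.014737399427533727
-0.06 -0.0114 0.0093 | -0.05 -0.0147 0.0121 | -0.04 -0.0125 0.0109 | -0.03 -0.0081 0.0047 | -0.02 -0.0084 0.0048 | -0.01 -0.0089 0.005 | 0.0 -0.0095 0.0052 | 0.01 -0.009 0.0043 | 0.02 -0.0136 0.0079 | 0.03 -0.029 0.0248 | 0.04 -0.0305 0.0253 | 0.05 -0.0323 0.0242 | 0.06 -0.0293 0.0194 | 0.07 -0.019 -0.0129 | 
-25 -0.0620663043798744 0.07080707528073571 beam angle -22.017105691463307 off -0.0021152014022440793 w 0.014852393882972735
-0.06 -0.0152 0.0053 | -0.05 -0.0182 0.0085 | -0.04 -0.0155 0.0078 | -0.03 -0.0105 0.0024 | -0.02 -0.0096 0.0036 | -0.01 -0.0092 0.0043 | 0.0 -0.0096 0.0052 | 0.01 -0.0083 0.0051 | 0.02 -0.0106 0.0115 | 0.03 -0.024 0.0271 | 0.04 -0.0274 0.028 | 0.05 -0.0287 0.0261 | 0.06 -0.0253 0.018 | 0.07 -0.0168 -0.008 | 
-30 -0.061477538277153486 0.0712326459936687 beam angle -22.208170805220554 off -0.0021197454622205176 w 0.017029226192459633
-0.06 -0.0189 0.0004 | -0.05 -0.0225 0.0039 | -0.04 -0.0202 0.004 | -0.03 -0.0133 0.0008 | -0.02 -0.011 0.002 | -0.01 -0.0098 0.0034 | 0.0 -0.0098 0.0051 | 0.01 -0.0074 0.006 | 0.02 -0.0073 0.015 | 0.03 -0.016 0.031 | 0.04 -0.0235 0.0312 | 0.05 -0.024 0.0281 | 0.06 -0.0202 0.0203 | 0.07 -0.011 -0.0018 |
```

```bash
cat >> h.py <<'E'
TC=np.array([0.4725,0.3555]); TA=np.radians(-14)
def tub(x,y):
    return TC+np.array([np.cos(TA)*x-np.sin(TA)*y,np.sin(TA)*x+np.cos(TA)*y])
def st(m=""):
    s=sense(); print(m,"t",round(s["clock"],2),"p",s["position"].round(4),"w",round(s["width"],4),"F",s["contact_force"].round(1)); return s
def pick(x,y,th,z,n,hov=0.13):
    r,t=best([x,y,hov],th); movep([x,y,hov],r); st("hover")
    g=move_linear([x,y,z],vel=.15,guard=15); st(f"down {g}")
    grab(n); st("grab")
    p=sense()["position"]; move_linear([p[0],p[1],0.24],vel=.25); st("lift")
def place(tx,ty,z,th=TA):
    x,y=tub(tx,ty)
    r,t=best([x,y,0.24],th); movep([x,y,0.24],r); st("over tub")
    move_linear([x,y,z+.03],vel=.2)
    g=move_linear([x,y,z],vel=.05,guard=12); st(f"low {g}")
E
python3 - <<'E'
from h import *
pick(.478,.1094,np.radians(67.6),0.018,60)
save("wrist","w2")
E
```

```text
[(np.float64(0.24), np.float64(1.18), np.float64(0.46)), (np.float64(2.02), np.float64(4.32), np.float64(0.52))]
hover t 4.22 p [0.4781 0.1092 0.1306] w 0.0854 F [0.  0.2 0.6]
down False t 5.12 p [0.4785 0.1094 0.0191] w 0.0855 F [-0.9  1.4 -0.4]
grab t 5.78 p [0.478  0.1095 0.0183] w 0.0122 F [-1.8  0.3  8.6]
lift t 6.82 p [0.4776 0.1093 0.2391] w 0.0122 F [-0.1  0.5 -2.2]
```

View pics/w2.png

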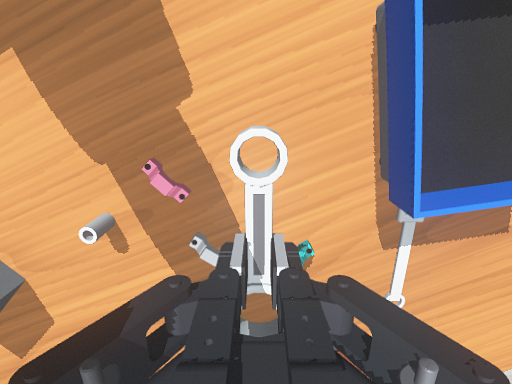

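The conrod is held straight by its beam. Now I'll place it.

Run:
```python
from h import *
place(-.042,0,0.0925)
save("wrist","w3")
open_gripper(); st("open")
p=sense()["position"]; move_linear([p[0],p[1],0.22],vel=.25); st()
save("wrist","w4")
```

```text
[(np.float64(0.92), np.float64(2.9), np.float64(0.93)), (np.float64(1.51), np.float64(-0.24), np.float64(0.92))]
over tub t 7.88 p [0.4323 0.3645 0.2395] w 0.0126 F [ 0.8  0.3 -1.4]
low False t 9.37 p [0.4318 0.3658 0.0926] w 0.0119 F [-0.2 -0.2 -2.5]
open t 10.12 p [0.4318 0.3657 0.0925] w 0.0851 F [ 0.  -0.  -0.3]
 t 10.78 p [0.4317 0.3655 0.2199] w 0.0856 F [-0.9 -0.  -0.4]
```

View pics/w4.png

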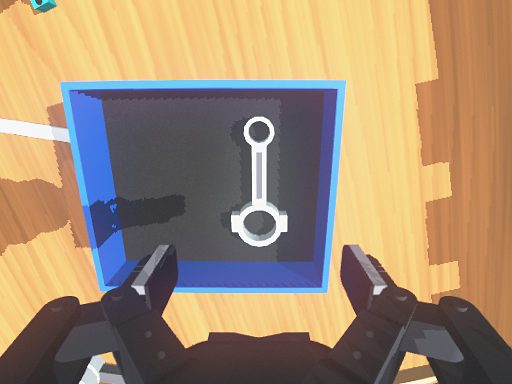

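The conrod lies flat in the tub at about (259,190) in the picture. Next is the white cap.

Run:
```python
from h import *
pick(.5632,.0042,np.radians(121),0.020,40,hov=.2)
save("wrist","w5")
```

```text
[(np.float64(0.63), np.float64(2.11), np.float64(0.87)), (np.float64(1.88), np.float64(5.25), np.float64(0.22))]
hover t 12.26 p [0.5632 0.0057 0.2   ] w 0.0854 F [ 1.   0.5 -0.6]
down False t 13.61 p [0.5636 0.0042 0.0207] w 0.0854 F [0.3 0.7 0.3]
grab t 14.23 p [0.5633 0.0042 0.0202] w 0.0176 F [-1.7 -0.4  5.3]
lift t 15.27 p [0.5628 0.0041 0.2389] w 0.0172 F [ 0.5  0.4 -1.4]
```

View pics/w5.png

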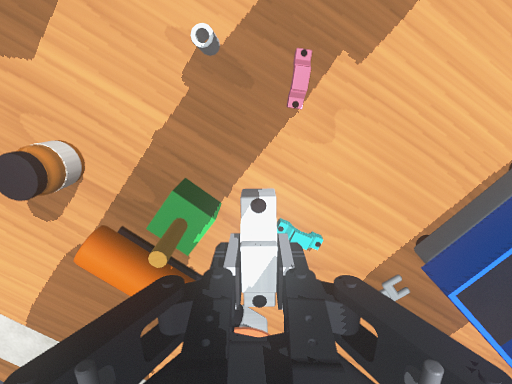

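Run:
```python
from h import *
place(.042,.042,0.0948)
open_gripper(); st("open")
p=sense()["position"]; move_linear([p[0],p[1],0.22],vel=.25); st()
save("wrist","w6")
```

```text
[(np.float64(0.61), np.float64(2.9), np.float64(0.78)), (np.float64(2.46), np.float64(-0.24), np.float64(0.89))]
over tub t 16.75 p [0.5244 0.3847 0.24  ] w 0.0169 F [-0.4 -0.5 -1. ]
low False t 18.23 p [0.5235 0.3862 0.0949] w 0.0171 F [ 0.   0.6 -1.5]
open t 18.89 p [0.5234 0.3861 0.0948] w 0.085 F [0.2 0.5 0.7]
 t 19.54 p [0.5234 0.386  0.2201] w 0.0852 F [-0.   0.2 -0.1]
```

View pics/w6.png

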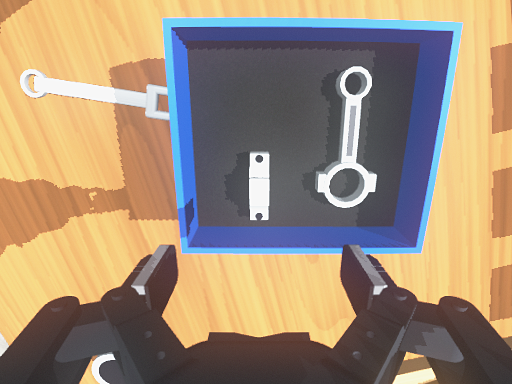

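Run:
```python
from h import *
pick(.467,-.119,np.radians(110),0.030,40,hov=.2)
save("wrist","w7")
place(.042,-.042,0.105)
open_gripper(); st("open")
p=sense()["position"]; move_linear([p[0],p[1],0.24],vel=.2); st()
save("wrist","w8")
```

```text
[(np.float64(0.88), np.float64(1.92), np.float64(0.58)), (np.float64(1.86), np.float64(5.06), np.float64(0.44))]
hover t 21.43 p [ 0.4675 -0.1181  0.2   ] w 0.0853 F [ 0.  -0.1 -0.5]
down False t 22.72 p [ 0.4673 -0.119   0.0306] w 0.0856 F [-0.9 -0.6  0.7]
grab t 23.31 p [ 0.4671 -0.119   0.0302] w 0.0228 F [-0.2 -0.3  5.3]
lift t 24.3 p [ 0.4666 -0.119   0.239 ] w 0.0226 F [-0.1 -0.1 -1.7]
[(np.float64(0.74), np.float64(2.9), np.float64(0.85)), (np.float64(2.36), np.float64(-0.24), np.float64(0.97))]
over tub t 25.92 p [0.5037 0.3033 0.2399] w 0.0229 F [-0.3 -0.9 -0.2]
low False t 27.34 p [0.5031 0.3047 0.1051] w 0.0226 F [-0.2  0.4 -0.3]
open t 27.98 p [0.5031 0.3046 0.105 ] w 0.0853 F [ 0.3  0.2 -0. ]
 t 28.8 p [0.5029 0.3043 0.239 ] w 0.0851 F [-0.7 -0.4 -0.3]
```

View pics/w8.png

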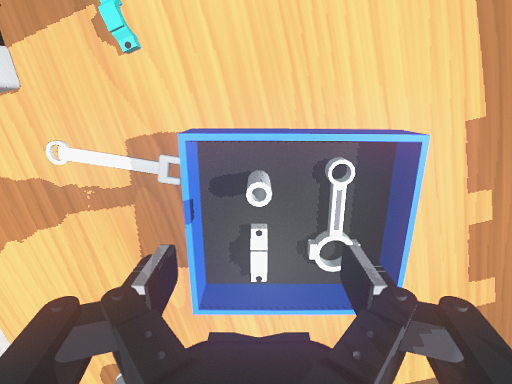

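All three parts are in the tub: the pin stands at (258,190), the cap is at (259,252), and the conrod is on the right. Before fetching the rod I'll take a close look at the station.

```bash
cat > look.py <<'E'
from h import *
r,t=best([.465,-.36,.30],np.radians(75)); movep([.465,-.36,.30],r); wait(.2); st()
c,T=pose("wrist"); p,d=save("wrist","w9")
for q in pinpoint("wrist","guard_hole")[:2]: print(np.round(q["uv"],1),q["confidence"],on_z(c,T,[q["uv"]],.1)[0].round(4))
for q in outline_of("wrist","station")[:1]:
    P=pts(c,T,d,q["pixels"]); t=P[P[:,2]>.094]; rect=cv2.minAreaRect((t[:,:2]*1000).astype(np.float32)); print(np.median(t[:,2]),rect)
hsv=cv2.cvtColor(p,cv2.COLOR_RGB2HSV)
X=on_z(c,T,np.stack(np.meshgrid(np.arange(512),np.arange(384)),-1).reshape(-1,2),.1)[:,:2].reshape(384,512,2)
near=np.linalg.norm(X-np.array([.4699,-.3754]),axis=2)<.05
for name,h in (("notyellow",near&~((hsv[...,0]>20)&(hsv[...,0]<36)&(hsv[...,1]>120))),):
    n,l,s,ce=cv2.connectedComponentsWithStats(h.astype(np.uint8))
    for i in range(1,n):
        if s[i,4]>20: print(name,s[i],ce[i].round(1),on_z(c,T,[ce[i]],.1)[0].round(4))
E
python3 look.py
```

```text
[(np.float64(1.08), np.float64(1.31), np.float64(0.84)), (np.float64(2.26), np.float64(4.45), np.float64(0.22))]
 t 31.43 p [ 0.4653 -0.3596  0.3   ] w 0.0855 F [ 0.1 -0.3 -0.2]
0.100867617050594 ((473.8685302734375, -374.9830627441406), (120.54547119140625, 120.58795166015625), 22.902374267578125)
notyellow [230 160  16  15 198] [237.4 166.9] [ 0.4541 -0.3818  0.1   ]
notyellow [258 195  14  15 168] [264.5 202.3] [ 0.5053 -0.362   0.1   ]
```

View pics/w9.png

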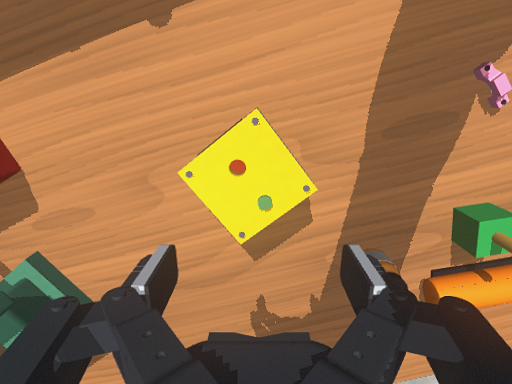

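The wrist view shows the guard hole with the red button at (237,167) and the lamp at (265,202). That puts the hole at about (0.454,-0.382), which agrees with the box geometry. Now the push rod.

Run:
```python
from h import *
r,t=best([.62,-.045,.28],np.radians(100)); movep([.62,-.045,.28],r); wait(.15); st()
c,T=pose("wrist"); p,d=save("wrist","w10")
for n,z0,z1 in (("push_rod",.13,.15),("stand",.052,.066)):
  for q in outline_of("wrist",n)[:2]:
    P=pts(c,T,d,q["pixels"]); t=P[(P[:,2]>z0)&(P[:,2]<z1)]
    if len(t)<10: continue
    ce,ra=cv2.minEnclosingCircle((t[:,:2]*1000).astype(np.float32))
    print(n,np.round(q["uv"]),q["confidence"],len(t),t.mean(0).round(4),ce,ra, cv2.minAreaRect((t[:,:2]*1000).astype(np.float32)))
```

```text
[(np.float64(0.57), np.float64(1.75), np.float64(0.8)), (np.float64(2.81), np.float64(4.89), np.float64(0.86))]
 t 33.05 p [ 0.6199 -0.0463  0.2801] w 0.0857 F [ 0.2 -0.6  0.1]
push_rod [251. 212.] 0.74 256 [ 0.6595 -0.0453  0.1395] (661.0294189453125, -45.19570541381836) 8.959531784057617 ((660.8363037109375, -45.073482513427734), (17.03059196472168, 15.867940902709961), 12.960659980773926)
stand [257. 192.] 0.91 1707 [ 0.6565 -0.0454  0.0607] (660.8034057617188, -45.174434661865234) 41.60179901123047 ((661.4166870117188, -44.966163635253906), (60.15980911254883, 60.46231460571289), 83.76612854003906)
```

View pics/w10.png

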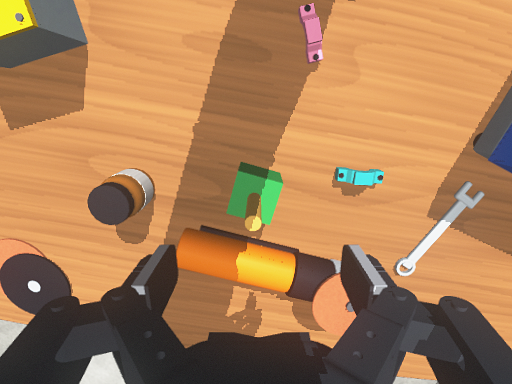

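Run:
```python
from h import *
r,t=best([.6605,-.045,.20],np.radians(100)); movep([.6605,-.045,.20],r); st()
g=move_linear([.6605,-.045,.105],vel=.12,guard=12); st(f"{g}")
save("wrist","w11")
grab(80); s=st("grab")
move_linear([.6605,-.045,.25],vel=.15); wait(.1); st("lift")
c,T=pose("wrist"); p,d=save("wrist","w12")
for q in outline_of("wrist","push_rod")[:2]: print(np.round(q["uv"]),q["confidence"],q["pixels"].sum())
for q in pinpoint("wrist","rod_tip")[:2]: print(q)
```

```text
[(np.float64(0.14), np.float64(1.75), np.float64(0.88)), (np.float64(2.1), np.float64(4.89), np.float64(0.22))]
 t 33.65 p [ 0.6604 -0.0449  0.2002] w 0.0856 F [-0.4  0.2  0.9]
False t 34.59 p [ 0.6609 -0.045   0.106 ] w 0.0852 F [ 0.  -0.4 -0.2]
grab t 35.29 p [ 0.6606 -0.045   0.1052] w 0.0155 F [-1.   0.2  3.6]
lift t 36.51 p [ 0.6603 -0.045   0.2492] w 0.0152 F [ 0.7 -1.5 -0.5]
[256. 274.] 0.8 3845
{'uv': [259.9, 198.4], 'confidence': 0.61}
```

View pics/w12.png

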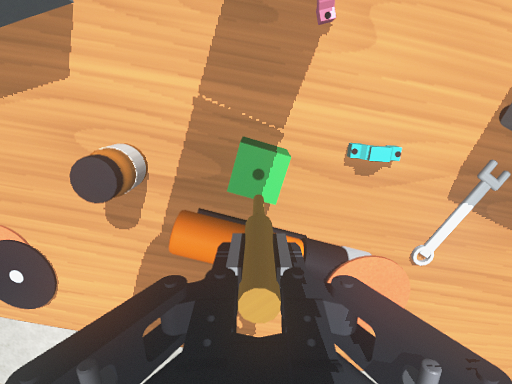

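The rod is held straight, with its tip at about (259,197). Next I'll hover above the hole and check the tip offset.

Run:
```python
from h import *
c,T=pose("wrist"); s=sense()
M=R.from_rotvec(s["tool_rot"]).as_matrix()
print("tip est",on_z(c,T,[[259,197]],s["position"][2]-.1)[0].round(4),s["position"].round(4))
h=np.array([.4545,-.382,.235])
r,t=best(h,np.radians(75)); movep(h,r); wait(.2); s=st()
c,T=pose("wrist"); p,d=save("wrist","w13")
print("tip est",on_z(c,T,[[259,197]],s["position"][2]-.1)[0].round(4))
for q in pinpoint("wrist","rod_tip")[:2]: print(q)
im=cv2.resize(p[120:300,160:360],None,fx=4,fy=4,interpolation=cv2.INTER_CUBIC)[:600]; cv2.imwrite("pics/w13z.png",im[:,:,::-1])
p,d=save("scene","s13"); im=cv2.resize(p[130:270,50:180],None,fx=4,fy=4,interpolation=cv2.INTER_CUBIC); cv2.imwrite("pics/s13z.png",im[:,:,::-1])
```

```text
tip est [ 0.6597 -0.0442  0.1496] [ 0.6604 -0.045   0.2496]
[(np.float64(0.66), np.float64(1.31), np.float64(0.98)), (np.float64(1.81), np.float64(4.45), np.float64(0.22))]
 t 38.33 p [ 0.4551 -0.3814  0.235 ] w 0.0152 F [ 0.1  0.2 -0.5]
tip est [ 0.4546 -0.38    0.135 ]
{'uv': [263.3, 198.8], 'confidence': 0.66}
```

View pics/w13z.png

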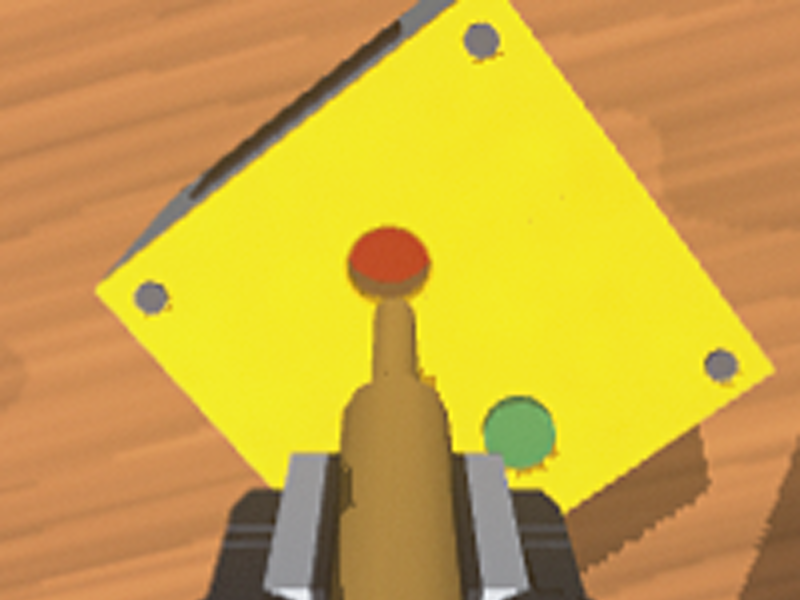

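View pics/s13z.png

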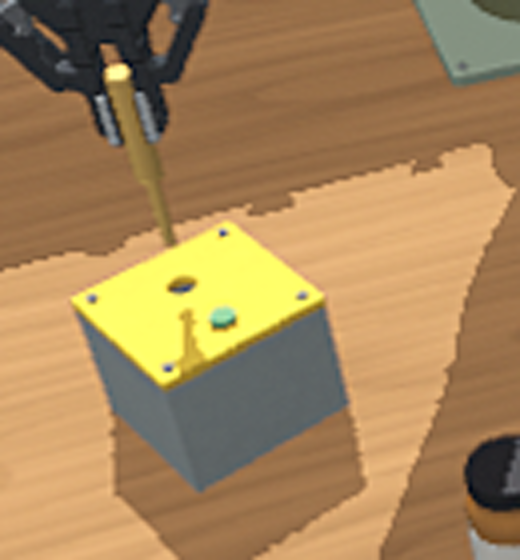

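Run:
```python
from h import *
c,T=pose("wrist")
print("hole",on_z(c,T,[[257.3,186]],.1)[0].round(4),"tip",on_z(c,T,[[258.5,196.5]],.135)[0].round(4))
cs,Ts=pose("scene")
# scene crop x4 offset (50,130)
print("scene hole",on_z(cs,Ts,[[50+181/4,130+284/4]],.1)[0].round(4),"tip",on_z(cs,Ts,[[50+170/4,130+243/4]],.135)[0].round(4))
```

```text
hole [ 0.4543 -0.3821  0.1   ] tip [ 0.4537 -0.3807  0.135 ]
scene hole [ 0.4551 -0.3839  0.1   ] tip [ 0.4551 -0.3829  0.135 ]
```

Both cameras put the tip within about 1.5 mm of the hole axis. I'll apply that small correction and press.

Run:
```python
from h import *
x,y=.4552,-.3827
move_linear([x,y,.21],vel=.1)
g=move_linear([x,y,.176],vel=.06,guard=6); st(f"through {g}")
if not g:
    g=move_linear([x,y,.155],vel=.02,guard=13); st(f"press {g}")
    wait(.6); st("hold")
save("scene","s14"); save("wrist","w14"); p,d=camera("scene")
im=cv2.resize(p[130:270,50:180],None,fx=4,fy=4,interpolation=cv2.INTER_CUBIC); cv2.imwrite("pics/s14z.png",im[:,:,::-1])
```

```text
through False t 39.59 p [ 0.4553 -0.3827  0.1761] w 0.015 F [ 0.5 -0.2 -1.8]
press True t 40.38 p [ 0.4557 -0.3829  0.1599] w 0.0154 F [-1.6  0.8 12.4]
hold t 40.98 p [ 0.4556 -0.3829  0.16  ] w 0.015 F [-1.   0.5 11.9]
```

View pics/s14z.png

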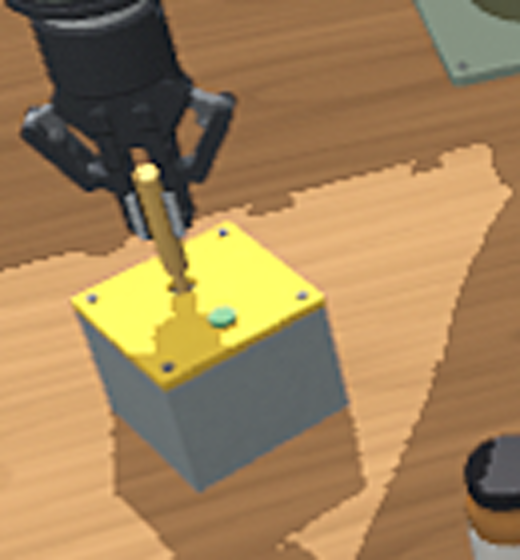

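View pics/w14.png

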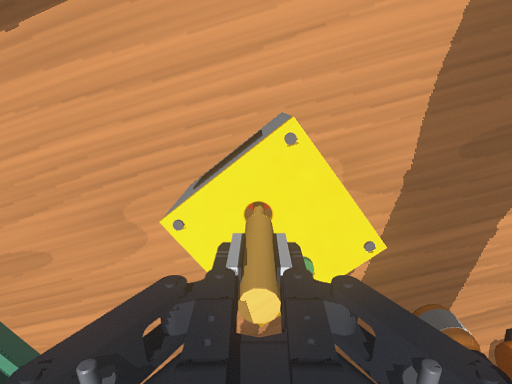

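View pics/s14.png

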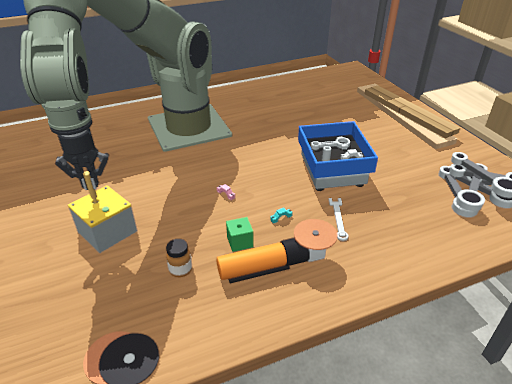

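The rod passes through the guard hole without touching it. The TCP is at 0.160 m, which puts the tip at 60 mm, the button's full-down level. The force holds at about 12 N. The parts are in the tub and the bystanders haven't moved.

Run:
```python
from h import *
st(); job_done(); st()
```

```text
t 41.13 p [ 0.4555 -0.3829  0.16  ] w 0.015 F [-0.8  0.8 11.7]
the job is handed in; nothing more can be done
the job is handed in; nothing more can be done
```

I handed the job in at about 41 s with the arm still gripping the push rod and holding the red button down. The system gave no verdict.

- **Parts:** I lowered the connecting rod, bearing cap and piston pin into the blue tub one after another. The last pictures show all three inside it. The pin is standing on end.
- **Push rod:** I took it from the green stand and passed its thin end through the guard hole without touching the rim.
- **Button:** By my geometry the rod tip is at 60 mm, the fully-down level. The push was steady at about 12 N, more than the spring's roughly 8 N, so the button should be on its stop. I could not read its travel directly.
- **Bystanders:** I never touched the grinder, wrench or jar. They look unmoved in the last picture.

Two early measurements disagreed:
- **Connecting rod angle:** one method gave -31° and another -22°. I used -22°, from fitting the beam, and the grasp was straight.
- **Hole position:** the cameras differed by 2–3 mm. I checked the tip against the hole in both views just before pressing and corrected by about 1 mm.

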